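# Feel out the tight spot on the length-stop slide

### The arm

A 6-joint arm with a two-finger parallel gripper is mounted at the origin on the work surface. World frame = base frame: x ahead of the robot, y to its left, z up, the work surface at z = 0. Lengths are in m, angles in rad, forces in N, time in s.
With the tool pointing down it reaches from about 0.35 to 0.975 m from the base axis. Payload 4.9 kg.
Tool frame: the origin (TCP) lies on the mounting face of the last link; the fingertips stand 173 mm ahead of it and the grasp point (between the pads) lies 155 mm ahead of it; z points along the fingers, y is the direction in which the jaws open and shut (so a half turn about z gives the same grasp; the last joint's range is limited). The gripper opens to 85 mm and grips with 20 to 120 N. Pads are 22 mm wide; open, the fingers measure 114 mm over their backs; the gripper's body (76 mm by 85 mm) begins 54 mm behind the grasp point. The pads swing forward as they close: fully open they stand 13 mm farther back than shut.
Start: joints at [1.078, 0.053, 1.613, -0, 1.476, -0.119], TCP at [0.228, 0.582, 0.405] pointing down, gripper open.
Joint ranges: [-3.01, 3.01], [-1.01, 2.22], [0.06, 2.58], [-1.02, 4.17], [0.09, 2.62], [-3.14, 3.14]. Speed limits (rad/s): [2.57, 2.57, 3.14, 3.14, 3.14, 3.14].

### API

Orientations are given as a unit quaternion [w, x, y, z].
In Python, from plant import manip gives the robot as it stands.
- The arm moves only by the tool play_rows, never from a script. Its argument "increments" is a list of rows, each an object with "offset": the shift along the tool's x, y, z in mm, a list of three; "twist": the turn about the tool's z in rad; "grip": the opening, from 0 (shut) to 1 (fully open). In form: [{"offset": [dx, dy, dz], "twist": twist, "grip": grip}, ...]. A call has 1 to 5 rows; each row is the pose to reach, as a shift and turn from the pose commanded when the call began, along the tool's axes at that moment; what a row does not reach only later rows make up. A row lasts 1/12 s, in which the tool goes at most 41.7 mm and 7.16 degrees, less where a joint would pass 70% of its speed; a pose out of reach is approached as far as the arm can. A call with a gripper value outside its range is refused whole. The fingers move at their own pace and stop on an object; the grip force is fixed at half the most. Time passes only in rows, so rows that repeat a pose let the fingers close. It gives the time, the measured TCP pose, the force and the opening at its end, in the units of the state.
- manip.state(): the state, without advancing time (a new reading comes with each control period).
- manip.grab_frame(name): name is "scene" or "top" or "wrist"; returns the picture (480x640x3 uint8, blue, green, red); there is no depth.
- manip.get_calibration(name): a dict with "fx", "fy", "cx", "cy" (pixels), "T" (4x4, takes a point from camera to world coordinates). Camera axes: x right, y down, z forward; pixel columns grow to the right and rows downward; lengths in m; the calibration is good to about 2 mm. A picture is of the moment at which its call begins: read the wrist's pose just before it. get_calibration takes no time and is no camera call; for the wrist camera it gives the pose at the moment of the call.
- manip.job_done(): hands the job in, once; it reports no verdict.
Trained networks look in the newest picture that a camera, given by its name, has taken for a name from the list of things; names that differ only in an ending like _2 or _b are one class to them, and where a whole thing is asked for, a point or a joint stands for the part that bears it (a point fixed in the world has none). Each returns a list of dicts, best first, with "p" (0 to 1); they miss things now and then, are a little off and sometimes report something else, mostly with a low value. They report only what shows in the picture. A call takes as long as a camera call.
- manip.boxes_of(query, camera): "xyz" ([x, y, z] in m, in the coordinates of the camera as it stood for that picture, good to about 4 mm: the middle of the surface that is visible of it).
- manip.tip_of(query, camera): "xyz" ([x, y, z] in m, in the coordinates of the camera as it stood for that picture, good to about 4 mm: a listed point, or the origin of a listed thing).
The state is a dict: "time": time; "joint_pos": joint angles; "joint_vel": joint speeds; "joint_efforts": joint torques, N m; "tool_pos": TCP position; "tool_rot": TCP orientation; "contact_force": force on the tool from outside, world axes, zero at the start; "ft_torque": the same for the moment, N m; "gripper_width": opening from 0.0 (shut) to 1.0 (fully open).
Only numpy, scipy, OpenCV 4.12 (cv2) and the standard library are available. Lean on these libraries where they do the work, as an engineer would, in place of code of your own. Each camera call takes 0.05 s, during which the arm holds its last target. There are 200 camera calls.

### The job

The carriage of the length-stop slide binds somewhere along its rail. Stroke it slowly through its full travel, first until its buffer presses lightly on the red stop, then all the way across until it presses lightly on the green stop, without ramming either; then bring it back, park it on the middle of the one tight spot you felt, and let go. Leave the hammer, the oil can and the candle holder where they are.

Things in the scene. Friction and masses are not known exactly. Their poses are not given: they have to be found in the camera images.
- rail: Fixed linear rail: blue base plate 70 x 460 x 12 mm, steel guide bar 24 mm wide, top 34 mm above the table. Origin mid-underside; y runs along the rail, z up. Unseen, it has one tight spot, at a carriage position within 90 mm of its middle: a stretch about 20 to 25 mm long that, while it moves, drags some 7 to 14 N more than elsewhere, rising at its near edge, less on its last few mm.
- carriage: Aluminium carriage with yellow bands: 62 mm across the rail, 75 mm along it, top 55 mm above the table, about 0.6 kg. It slides only along the rail, freely at 1 to 3 N, and stays where left. Origin at table height on the rail's centre line under the knob, y along the rail. A black sprung buffer at each end (tip 47.5 mm from the origin) yields 1 mm per 4 N, up to 12 mm.
- knob_grip (a point): Centre of the upright black cylindrical hand knob fixed on the carriage, 28 mm diameter, 42 mm tall, half-way up it, 94 mm above the table (the knob spans 73 to 115 mm above the table, on a 16 mm stem).
- red_stop: Red end stop, fixed across one end of the rail (which end varies): block 66 mm across the rail, 24 mm along it, top 58 mm above the table (62 mm with its bolt). Origin at its centre on the table's surface. The carriage's buffer just touches it when the two origins are 59.5 mm apart.
- green_stop: Green end stop at the other end of the rail, the same size, origin and touching distance as the red one; the two origins are 380 mm apart.
- hammer_grip (a point): Hammer lying near the rail, on the robot's side: a point on its handle.
- oil_can_mid (a point): Upright green and yellow oil can beyond the rail, 56 mm diameter, 110 mm tall; its centre, half-way up.
- candle_holder_mid (a point): Small dark forged candle holder standing beyond the rail, 72 mm diameter foot, 75 mm tall; its centre, half-way up.

How it is judged:
By the outcome, as a careful person would: the job done as asked, in the order asked, and still so for the second after the job is handed in, with the robot touching nothing.
It also fails if it takes over 72 s, if anything falls off the work surface, if the arm or the gripper's body presses on something with over 40 N, if the wrist force passes 120 N, or if a joint passes its speed limit or range.

## Working session

There is one attempt and no reset: what is moved stays moved. The work goes in short steps, Python scripts to look and compute and a tool call to move; the robot and the scene stay as the last step left them, time stands still between calls to the robot, and variables do not carry over. Pictures are saved under pics/ and viewed, about 8 in all and at most 12, crops included, and the job is handed in when it is done.

Besides the shell and the picture viewer there is one more tool, called after "Request:" as name([rows], argument=value, ...), one row to a line, values as JSON. play_rows: Moves the arm, as the interface text tells. Its arguments: {"type":"object","properties":{"increments":{"type":"array"}},"required":["increments"]}

```bash
mkdir -p pics; cat > h.py <<'E'
from plant import manip
import numpy as np, cv2
def look(cam,names,save=None):
    im=manip.grab_frame(cam); c=manip.get_calibration(cam); T=np.array(c["T"])
    if save: cv2.imwrite("pics/"+save,im)
    for n in names:
        for d in manip.tip_of(n,cam)[:2]:
            p=T@np.r_[d["xyz"],1]; q=d["xyz"]
            print(cam,n,round(d["p"],2),p[:3].round(4),[int(c["fx"]*q[0]/q[2]+c["cx"]),int(c["fy"]*q[1]/q[2]+c["cy"])])
E
python3 - <<'E'
from h import *
s=manip.state(); print(s)
look("top",["knob_grip","red_stop","green_stop","carriage","rail","hammer_grip","oil_can_mid","candle_holder_mid"],"top1.png")
look("scene",["knob_grip","red_stop","green_stop"],"scene1.png")
print(manip.state()["time"])
a=cv2.imread("pics/top1.png");b=cv2.imread("pics/scene1.png")
E
```

```text
{'time': 0.0, 'joint_pos': array([ 1.07799655e+00,  5.33431635e-02,  1.61426634e+00,  3.10763478e-05,
        1.47597864e+00, -1.18989490e-01]), 'joint_vel': array([-4.93494028e-05,  1.43325180e-04, -8.28782998e-04,  1.08195290e-03,
        1.13319068e-03, -8.66878251e-04]), 'joint_efforts': array([-1.95716989e-04, -3.93664491e+01, -3.70185292e+01, -6.21177878e-05,
        6.78893208e-03, -9.66442030e-06]), 'tool_pos': array([0.22809427, 0.58161125, 0.40348767]), 'tool_rot': array([-3.15216158e-04,  1.85820202e-01,  9.82583257e-01, -9.46769628e-04]), 'contact_force': array([0.51442743, 0.67186559, 0.02806332]), 'ft_torque': array([-0.03314431, -0.04510295, -0.03207559]), 'gripper_width': 1.0001854065819222}
top knob_grip 0.85 [ 0.5379 -0.0707  0.0937] [369, 245]
top red_stop 0.86 [ 0.5323 -0.2112 -0.0014] [436, 251]
top green_stop 0.59 [ 0.5401  0.1658 -0.0033] [239, 246]
top carriage 0.6 [ 0.536  -0.0707 -0.0023] [363, 249]
top rail 0.76 [ 0.5347 -0.0276  0.0012] [341, 249]
top hammer_grip 0.87 [0.4124 0.0645 0.0108] [291, 314]
top oil_can_mid 0.75 [ 0.6677 -0.097   0.0573] [381, 175]
top candle_holder_mid 0.69 [0.6774 0.0815 0.037 ] [283, 171]
scene knob_grip 0.67 [ 0.5326 -0.0672  0.0947] [256, 219]
scene red_stop 0.66 [ 0.5348 -0.2156  0.0033] [165, 274]
scene green_stop 0.8 [5.428e-01 1.652e-01 3.000e-04] [401, 256]
0.65
```

View pics/top1.png

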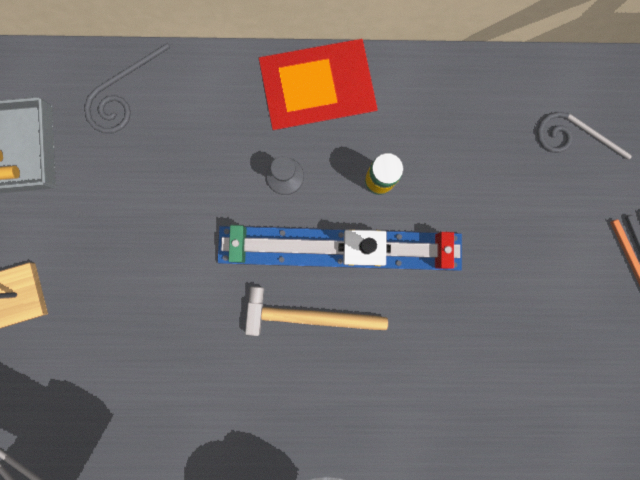

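View pics/scene1.png

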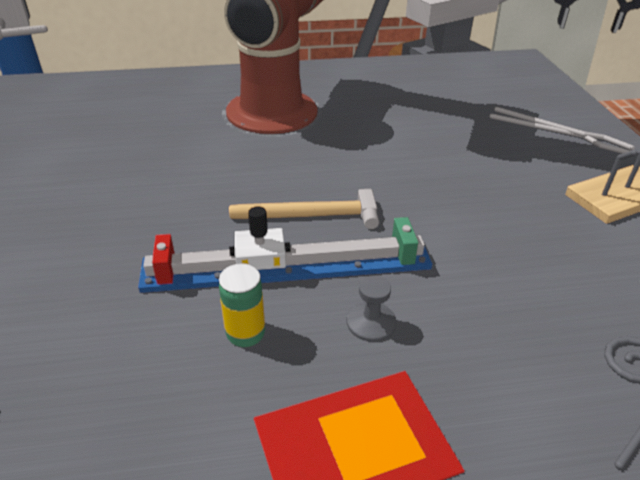

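The top view shows the rail running almost along y: red stop at (436,251), green at (239,246), knob at (369,245). The network positions agree with the picture, and the stops come out 379 mm apart as they should. I'll approach with the jaws along the rail.

Request:
play_rows([
  {"offset":[-29,-27,3],"twist":-0.1,"grip":1},
  {"offset":[-58,-54,7],"twist":-0.2,"grip":1},
  {"offset":[-87,-82,10],"twist":-0.3,"grip":1},
  {"offset":[-116,-110,14],"twist":-0.353,"grip":1},
  {"offset":[-145,-137,17],"twist":-0.353,"grip":1},
])

```text
time: 1.07
tool_pos: [0.3134, 0.3997, 0.3874]
tool_rot: [0.0, 0.009, 1.0, -0.0]
contact_force: [0.6, 1.1, 0.2]
gripper_width: 1.001
```

Request:
play_rows([
  {"offset":[-18,-36,3],"twist":0,"grip":1},
  {"offset":[-36,-72,6],"twist":0,"grip":1},
  {"offset":[-54,-108,9],"twist":0,"grip":1},
  {"offset":[-72,-144,12],"twist":0,"grip":1},
  {"offset":[-90,-180,15],"twist":0,"grip":1},
])

```text
time: 1.48
tool_pos: [0.3997, 0.2177, 0.373]
tool_rot: [0.001, 0.01, 1.0, 0.0]
contact_force: [1.1, 0.2, -0.7]
gripper_width: 1.005
```

Request:
play_rows([
  {"offset":[-18,-36,3],"twist":0,"grip":1},
  {"offset":[-36,-72,6],"twist":0,"grip":1},
  {"offset":[-54,-108,9],"twist":0,"grip":1},
  {"offset":[-72,-144,12],"twist":0,"grip":1},
  {"offset":[-90,-180,15],"twist":0,"grip":1},
])

```text
time: 1.9
tool_pos: [0.486, 0.0356, 0.358]
tool_rot: [0.001, 0.011, 1.0, 0.0]
contact_force: [1.1, 0.2, -0.9]
gripper_width: 0.999
```

Request:
play_rows([
  {"offset":[-20,-36,3],"twist":0,"grip":1},
  {"offset":[-40,-72,6],"twist":0,"grip":1},
  {"offset":[-53,-106,9],"twist":0,"grip":1},
  {"offset":[-53,-106,9],"twist":0,"grip":1},
  {"offset":[-53,-106,9],"twist":0,"grip":1},
])

```text
time: 2.32
tool_pos: [0.5367, -0.0711, 0.3484]
tool_rot: [-0.0, 0.012, 1.0, 0.0]
contact_force: [-0.0, 0.2, -0.6]
gripper_width: 1.002
```

```bash
python3 - <<'E'
from h import *
look("wrist",["knob_grip","red_stop","green_stop"],"w1.png")
E
```

```text
wrist red_stop 0.78 [ 0.535  -0.212  -0.0055] [158, 214]
wrist green_stop 0.56 [5.416e-01 1.677e-01 4.000e-04] [587, 213]
```

View pics/w1.png

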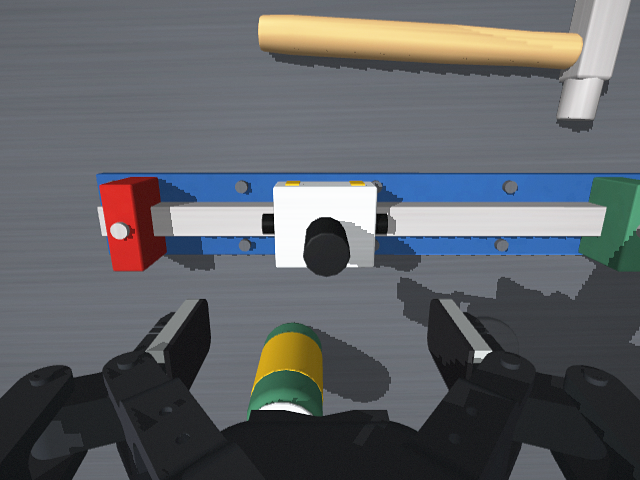

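The wrist view shows the knob top at about (327,254), roughly midway between the pads in columns. I'll project it at z=0.115 to check.

```bash
python3 - <<'E'
from h import *
c=manip.get_calibration("wrist");T=np.array(c["T"])
for u,v,z in [(327,254,.115),(325,184,.055),(325,267,.055),(275,225,.055),(376,225,.055)]:
    r=T[:3,:3]@[(u-c["cx"])/c["fx"],(v-c["cy"])/c["fy"],1]; t=T[:3,3]; print((t+r*(z-t[2])/r[2]).round(4))
E
```

```text
[ 0.5344 -0.0624  0.115 ]
[ 0.5023 -0.0621  0.055 ]
[ 0.5654 -0.063   0.055 ]
[ 0.5317 -0.0993  0.055 ]
[ 0.5332 -0.0251  0.055 ]
```

Request:
play_rows([
  {"offset":[2,4,20],"twist":0,"grip":1},
  {"offset":[2,8,40],"twist":0,"grip":1},
  {"offset":[2,8,60],"twist":0,"grip":1},
  {"offset":[2,8,80],"twist":0,"grip":1},
  {"offset":[2,8,99],"twist":0,"grip":1},
])

```text
time: 2.93
tool_pos: [0.5342, -0.0598, 0.2491]
tool_rot: [0.0, 0.009, 1.0, -0.0]
contact_force: [-0.5, -0.2, 1.0]
gripper_width: 0.997
```

Request:
play_rows([
  {"offset":[0,0,0],"twist":0,"grip":0.7},
  {"offset":[0,0,0],"twist":0,"grip":0.6},
  {"offset":[0,0,0],"twist":0,"grip":0.5},
  {"offset":[0,0,0],"twist":0,"grip":0.45},
  {"offset":[0,0,0],"twist":0,"grip":0.4},
])

```text
time: 3.35
tool_pos: [0.5353, -0.0614, 0.2517]
tool_rot: [0.002, 0.01, 1.0, -0.001]
contact_force: [0.3, 0.5, 0.4]
gripper_width: 0.4
```

Request:
play_rows([
  {"offset":[0,0,0],"twist":0,"grip":0.3},
  {"offset":[0,0,0],"twist":0,"grip":0.2},
  {"offset":[0,0,0],"twist":0,"grip":0.1},
  {"offset":[0,0,0],"twist":0,"grip":0},
  {"offset":[0,0,0],"twist":0,"grip":0},
])

```text
time: 3.77
tool_pos: [0.5354, -0.0616, 0.2518]
tool_rot: [0.001, 0.01, 1.0, -0.0]
contact_force: [-1.6, 0.1, 6.2]
gripper_width: 0.308
```

Request:
play_rows([
  {"offset":[0,0,0],"twist":0,"grip":0},
  {"offset":[0,0,0],"twist":0,"grip":0},
  {"offset":[0,0,0],"twist":0,"grip":0},
])

```text
time: 4.02
tool_pos: [0.5354, -0.0617, 0.2518]
tool_rot: [0.001, 0.01, 1.0, -0.0]
contact_force: [-1.5, -0.3, 6.9]
gripper_width: 0.311
```

Request:
play_rows([
  {"offset":[0,-1.5,0],"twist":0,"grip":0},
  {"offset":[0,-3,0],"twist":0,"grip":0},
  {"offset":[0,-5,0],"twist":0,"grip":0},
])

```text
time: 4.27
tool_pos: [0.5353, -0.0664, 0.2518]
tool_rot: [0.001, 0.01, 1.0, 0.0]
contact_force: [-1.5, 1.6, 7.7]
gripper_width: 0.308
```

Request:
play_rows([
  {"offset":[0,-2.5,0],"twist":0,"grip":0},
  {"offset":[0,-5,0],"twist":0,"grip":0},
])

```text
time: 4.43
tool_pos: [0.5352, -0.0714, 0.2518]
tool_rot: [0.001, 0.01, 1.0, -0.0]
contact_force: [-1.0, 2.7, 7.1]
gripper_width: 0.312
```

Request:
play_rows([
  {"offset":[0,-2.5,0],"twist":0,"grip":0},
  {"offset":[0,-5,0],"twist":0,"grip":0},
])

```text
time: 4.6
tool_pos: [0.5351, -0.0765, 0.2518]
tool_rot: [0.001, 0.01, 1.0, -0.0]
contact_force: [-2.0, 1.7, 7.2]
gripper_width: 0.312
```

Request:
play_rows([
  {"offset":[0,-2.5,0],"twist":0,"grip":0},
  {"offset":[0,-5,0],"twist":0,"grip":0},
])

```text
time: 4.77
tool_pos: [0.5349, -0.0815, 0.2518]
tool_rot: [0.001, 0.01, 1.0, 0.0]
contact_force: [-0.1, 1.4, 6.8]
gripper_width: 0.313
```

Request:
play_rows([
  {"offset":[0,-2.5,0],"twist":0,"grip":0},
  {"offset":[0,-5,0],"twist":0,"grip":0},
])

```text
time: 4.93
tool_pos: [0.5348, -0.0855, 0.2518]
tool_rot: [0.001, 0.011, 1.0, 0.002]
contact_force: [-1.5, 11.1, 8.7]
gripper_width: 0.313
```

Request:
play_rows([
  {"offset":[0,-2.5,0],"twist":0,"grip":0},
  {"offset":[0,-5,0],"twist":0,"grip":0},
])

```text
time: 5.1
tool_pos: [0.5348, -0.09, 0.2518]
tool_rot: [0.001, 0.01, 1.0, 0.002]
contact_force: [-1.6, 11.6, 8.6]
gripper_width: 0.309
```

Request:
play_rows([
  {"offset":[0,-2.5,0],"twist":0,"grip":0},
  {"offset":[0,-5,0],"twist":0,"grip":0},
])

```text
time: 5.27
tool_pos: [0.5346, -0.095, 0.2518]
tool_rot: [0.001, 0.01, 1.0, 0.002]
contact_force: [-2.7, 12.4, 8.7]
gripper_width: 0.315
```

Request:
play_rows([
  {"offset":[0,-2.5,0],"twist":0,"grip":0},
  {"offset":[0,-5,0],"twist":0,"grip":0},
])

```text
time: 5.43
tool_pos: [0.5345, -0.1011, 0.2518]
tool_rot: [0.001, 0.01, 1.0, 0.0]
contact_force: [-1.8, 1.0, 7.5]
gripper_width: 0.312
```

Request:
play_rows([
  {"offset":[0,-2.5,0],"twist":0,"grip":0},
  {"offset":[0,-5,0],"twist":0,"grip":0},
])

```text
time: 5.6
tool_pos: [0.5344, -0.1064, 0.2518]
tool_rot: [0.001, 0.01, 1.0, -0.0]
contact_force: [-2.6, 2.9, 7.4]
gripper_width: 0.313
```

Request:
play_rows([
  {"offset":[0,-2.5,0],"twist":0,"grip":0},
  {"offset":[0,-5,0],"twist":0,"grip":0},
])

```text
time: 5.77
tool_pos: [0.5343, -0.1115, 0.2518]
tool_rot: [0.001, 0.01, 1.0, -0.0]
contact_force: [-2.3, 1.2, 7.8]
gripper_width: 0.312
```

Request:
play_rows([
  {"offset":[0,-2.5,0],"twist":0,"grip":0},
  {"offset":[0,-5,0],"twist":0,"grip":0},
])

```text
time: 5.93
tool_pos: [0.5341, -0.1165, 0.2518]
tool_rot: [0.001, 0.01, 1.0, -0.0]
contact_force: [-2.1, 1.8, 6.7]
gripper_width: 0.312
```

Request:
play_rows([
  {"offset":[0,-2.5,0],"twist":0,"grip":0},
  {"offset":[0,-5,0],"twist":0,"grip":0},
])

```text
time: 6.1
tool_pos: [0.534, -0.1215, 0.2518]
tool_rot: [0.001, 0.01, 1.0, -0.0]
contact_force: [-2.3, 1.7, 7.3]
gripper_width: 0.313
```

Request:
play_rows([
  {"offset":[0,-2.5,0],"twist":0,"grip":0},
  {"offset":[0,-5,0],"twist":0,"grip":0},
])

```text
time: 6.27
tool_pos: [0.5339, -0.1266, 0.2518]
tool_rot: [0.001, 0.01, 1.0, -0.0]
contact_force: [-2.8, 2.4, 7.9]
gripper_width: 0.314
```

Request:
play_rows([
  {"offset":[0,-2.5,0],"twist":0,"grip":0},
  {"offset":[0,-5,0],"twist":0,"grip":0},
])

```text
time: 6.43
tool_pos: [0.5338, -0.1315, 0.2518]
tool_rot: [0.001, 0.01, 1.0, -0.0]
contact_force: [-2.6, 1.2, 6.8]
gripper_width: 0.313
```

Request:
play_rows([
  {"offset":[0,-2.5,0],"twist":0,"grip":0},
  {"offset":[0,-5,0],"twist":0,"grip":0},
])

```text
time: 6.6
tool_pos: [0.5337, -0.1365, 0.2518]
tool_rot: [0.001, 0.01, 1.0, -0.0]
contact_force: [-2.5, 0.9, 7.0]
gripper_width: 0.313
```

Request:
play_rows([
  {"offset":[0,-2.5,0],"twist":0,"grip":0},
  {"offset":[0,-5,0],"twist":0,"grip":0},
])

```text
time: 6.77
tool_pos: [0.5335, -0.1416, 0.2518]
tool_rot: [0.001, 0.01, 1.0, -0.0]
contact_force: [-2.4, 0.8, 6.9]
gripper_width: 0.313
```

Request:
play_rows([
  {"offset":[0,-1,0],"twist":0,"grip":0},
  {"offset":[0,-2,0],"twist":0,"grip":0},
  {"offset":[0,-3,0],"twist":0,"grip":0},
])

```text
time: 7.02
tool_pos: [0.5335, -0.1445, 0.2518]
tool_rot: [0.001, 0.01, 1.0, -0.0]
contact_force: [-2.8, 3.1, 7.5]
gripper_width: 0.319
```

Request:
play_rows([
  {"offset":[0,-1,0],"twist":0,"grip":0},
  {"offset":[0,-2,0],"twist":0,"grip":0},
  {"offset":[0,-3,0],"twist":0,"grip":0},
])

```text
time: 7.27
tool_pos: [0.5334, -0.1475, 0.2518]
tool_rot: [0.001, 0.01, 1.0, -0.0]
contact_force: [-2.3, 1.5, 7.0]
gripper_width: 0.314
```

Request:
play_rows([
  {"offset":[0,-1,0],"twist":0,"grip":0},
  {"offset":[0,-2,0],"twist":0,"grip":0},
])

```text
time: 7.43
tool_pos: [0.5334, -0.1495, 0.2518]
tool_rot: [0.001, 0.01, 1.0, -0.0]
contact_force: [-2.9, 1.0, 7.7]
gripper_width: 0.312
```

Request:
play_rows([
  {"offset":[0,-0.7,0],"twist":0,"grip":0},
  {"offset":[0,-1.5,0],"twist":0,"grip":0},
])

```text
time: 7.6
tool_pos: [0.5333, -0.151, 0.2518]
tool_rot: [0.001, 0.01, 1.0, -0.0]
contact_force: [-3.0, 1.2, 7.7]
gripper_width: 0.314
```

Request:
play_rows([
  {"offset":[0,-0.7,0],"twist":0,"grip":0},
  {"offset":[0,-1.5,0],"twist":0,"grip":0},
])

```text
time: 7.77
tool_pos: [0.5333, -0.1525, 0.2518]
tool_rot: [0.001, 0.01, 1.0, -0.0]
contact_force: [-3.2, 1.9, 8.6]
gripper_width: 0.312
```

Request:
play_rows([
  {"offset":[0,-0.7,0],"twist":0,"grip":0},
  {"offset":[0,-1.5,0],"twist":0,"grip":0},
])

```text
time: 7.93
tool_pos: [0.5333, -0.154, 0.2518]
tool_rot: [0.001, 0.01, 1.0, -0.0]
contact_force: [-2.3, 1.7, 7.3]
gripper_width: 0.308
```

Request:
play_rows([
  {"offset":[0,-0.7,0],"twist":0,"grip":0},
  {"offset":[0,-1.5,0],"twist":0,"grip":0},
])

```text
time: 8.1
tool_pos: [0.5332, -0.1554, 0.2518]
tool_rot: [0.001, 0.01, 1.0, 0.0]
contact_force: [-3.2, 3.3, 8.1]
gripper_width: 0.315
```

Request:
play_rows([
  {"offset":[0,-0.5,0],"twist":0,"grip":0},
  {"offset":[0,-1,0],"twist":0,"grip":0},
])

```text
time: 8.27
tool_pos: [0.5332, -0.156, 0.2518]
tool_rot: [0.001, 0.01, 1.0, 0.001]
contact_force: [-3.1, 5.7, 7.3]
gripper_width: 0.312
```

Request:
play_rows([
  {"offset":[0,-0.5,0],"twist":0,"grip":0},
  {"offset":[0,-0.5,0],"twist":0,"grip":0},
])

```text
time: 8.43
tool_pos: [0.5333, -0.1564, 0.2518]
tool_rot: [0.001, 0.01, 1.0, 0.001]
contact_force: [-2.7, 5.2, 9.2]
gripper_width: 0.314
```

Request:
play_rows([
  {"offset":[0,-0.5,0],"twist":0,"grip":0},
  {"offset":[0,-1,0],"twist":0,"grip":0},
  {"offset":[0,-1,0],"twist":0,"grip":0},
])

```text
time: 8.68
tool_pos: [0.5332, -0.157, 0.2518]
tool_rot: [0.001, 0.01, 1.0, 0.001]
contact_force: [-1.9, 6.7, 9.2]
gripper_width: 0.31
```

Request:
play_rows([
  {"offset":[0,2,0],"twist":0,"grip":0},
  {"offset":[0,4.5,0],"twist":0,"grip":0},
  {"offset":[0,7,0],"twist":0,"grip":0},
  {"offset":[0,9.5,0],"twist":0,"grip":0},
  {"offset":[0,12,0],"twist":0,"grip":0},
])

```text
time: 9.1
tool_pos: [0.5334, -0.1464, 0.2518]
tool_rot: [0.001, 0.01, 1.0, -0.001]
contact_force: [-3.5, -2.2, 6.9]
gripper_width: 0.315
```

Request:
play_rows([
  {"offset":[0,2.5,0],"twist":0,"grip":0},
  {"offset":[0,5,0],"twist":0,"grip":0},
  {"offset":[0,7.5,0],"twist":0,"grip":0},
  {"offset":[0,10,0],"twist":0,"grip":0},
  {"offset":[0,12.5,0],"twist":0,"grip":0},
])

```text
time: 9.52
tool_pos: [0.5337, -0.1339, 0.2518]
tool_rot: [0.001, 0.01, 1.0, -0.001]
contact_force: [-2.3, -1.3, 6.8]
gripper_width: 0.314
```

Request:
play_rows([
  {"offset":[0,2.5,0],"twist":0,"grip":0},
  {"offset":[0,5,0],"twist":0,"grip":0},
  {"offset":[0,7.5,0],"twist":0,"grip":0},
  {"offset":[0,10,0],"twist":0,"grip":0},
  {"offset":[0,12.5,0],"twist":0,"grip":0},
])

```text
time: 9.93
tool_pos: [0.534, -0.1214, 0.2518]
tool_rot: [0.001, 0.01, 1.0, -0.001]
contact_force: [-1.7, -1.9, 7.2]
gripper_width: 0.315
```

Request:
play_rows([
  {"offset":[0,2,0],"twist":0,"grip":0},
  {"offset":[0,4,0],"twist":0,"grip":0},
  {"offset":[0,5.5,0],"twist":0,"grip":0},
])

```text
time: 10.18
tool_pos: [0.5341, -0.1158, 0.2518]
tool_rot: [0.001, 0.01, 1.0, -0.001]
contact_force: [-2.1, -1.9, 7.3]
gripper_width: 0.313
```

Request:
play_rows([
  {"offset":[0,1.2,0],"twist":0,"grip":0},
  {"offset":[0,2.4,0],"twist":0,"grip":0},
])

```text
time: 10.35
tool_pos: [0.5342, -0.1135, 0.2518]
tool_rot: [0.001, 0.01, 1.0, -0.001]
contact_force: [-2.6, -1.9, 5.8]
gripper_width: 0.315
```

Request:
play_rows([
  {"offset":[0,1.2,0],"twist":0,"grip":0},
  {"offset":[0,2.4,0],"twist":0,"grip":0},
])

```text
time: 10.52
tool_pos: [0.5342, -0.1111, 0.2518]
tool_rot: [0.001, 0.01, 1.0, -0.001]
contact_force: [-2.9, -0.9, 6.2]
gripper_width: 0.313
```

Request:
play_rows([
  {"offset":[0,1.2,0],"twist":0,"grip":0},
  {"offset":[0,2.4,0],"twist":0,"grip":0},
])

```text
time: 10.68
tool_pos: [0.5343, -0.1087, 0.2518]
tool_rot: [0.001, 0.01, 1.0, -0.001]
contact_force: [-2.0, -1.3, 6.2]
gripper_width: 0.316
```

Request:
play_rows([
  {"offset":[0,1.2,0],"twist":0,"grip":0},
  {"offset":[0,2.4,0],"twist":0,"grip":0},
])

```text
time: 10.85
tool_pos: [0.5344, -0.1063, 0.2518]
tool_rot: [0.001, 0.01, 1.0, -0.001]
contact_force: [-2.5, -1.1, 6.1]
gripper_width: 0.312
```

Request:
play_rows([
  {"offset":[0,1.2,0],"twist":0,"grip":0},
  {"offset":[0,2.4,0],"twist":0,"grip":0},
])

```text
time: 11.02
tool_pos: [0.5344, -0.1039, 0.2518]
tool_rot: [0.001, 0.01, 1.0, -0.001]
contact_force: [-1.6, -1.7, 6.0]
gripper_width: 0.312
```

Request:
play_rows([
  {"offset":[0,1.2,0],"twist":0,"grip":0},
  {"offset":[0,2.4,0],"twist":0,"grip":0},
])

```text
time: 11.18
tool_pos: [0.5344, -0.1017, 0.2518]
tool_rot: [0.001, 0.01, 1.0, -0.001]
contact_force: [-2.8, -4.1, 5.2]
gripper_width: 0.316
```

Request:
play_rows([
  {"offset":[0,1.2,0],"twist":0,"grip":0},
  {"offset":[0,2.4,0],"twist":0,"grip":0},
])

```text
time: 11.35
tool_pos: [0.5345, -0.0999, 0.2518]
tool_rot: [0.001, 0.01, 1.0, -0.002]
contact_force: [-2.4, -8.5, 5.1]
gripper_width: 0.313
```

Request:
play_rows([
  {"offset":[0,1.2,0],"twist":0,"grip":0},
  {"offset":[0,2.4,0],"twist":0,"grip":0},
])

```text
time: 11.52
tool_pos: [0.5345, -0.0981, 0.2518]
tool_rot: [0.001, 0.011, 1.0, -0.003]
contact_force: [-2.5, -10.6, 4.8]
gripper_width: 0.309
```

Request:
play_rows([
  {"offset":[0,1.2,0],"twist":0,"grip":0},
  {"offset":[0,2.4,0],"twist":0,"grip":0},
])

```text
time: 11.68
tool_pos: [0.5346, -0.0958, 0.2518]
tool_rot: [0.001, 0.011, 1.0, -0.003]
contact_force: [-2.6, -10.1, 3.9]
gripper_width: 0.314
```

Request:
play_rows([
  {"offset":[0,1.2,0],"twist":0,"grip":0},
  {"offset":[0,2.4,0],"twist":0,"grip":0},
])

```text
time: 11.85
tool_pos: [0.5346, -0.0934, 0.2518]
tool_rot: [0.001, 0.011, 1.0, -0.003]
contact_force: [-1.7, -11.4, 4.8]
gripper_width: 0.308
```

Request:
play_rows([
  {"offset":[0,1.2,0],"twist":0,"grip":0},
  {"offset":[0,2.4,0],"twist":0,"grip":0},
])

```text
time: 12.02
tool_pos: [0.5347, -0.091, 0.2518]
tool_rot: [0.001, 0.011, 1.0, -0.003]
contact_force: [-2.6, -10.0, 4.6]
gripper_width: 0.311
```

Request:
play_rows([
  {"offset":[0,1.2,0],"twist":0,"grip":0},
  {"offset":[0,2.4,0],"twist":0,"grip":0},
])

```text
time: 12.18
tool_pos: [0.5348, -0.0885, 0.2518]
tool_rot: [0.001, 0.011, 1.0, -0.003]
contact_force: [-2.2, -8.4, 4.6]
gripper_width: 0.31
```

Request:
play_rows([
  {"offset":[0,1.2,0],"twist":0,"grip":0},
  {"offset":[0,2.4,0],"twist":0,"grip":0},
])

```text
time: 12.35
tool_pos: [0.5348, -0.0858, 0.2518]
tool_rot: [0.001, 0.011, 1.0, -0.002]
contact_force: [-2.3, -6.8, 4.9]
gripper_width: 0.315
```

Request:
play_rows([
  {"offset":[0,1.2,0],"twist":0,"grip":0},
  {"offset":[0,2.4,0],"twist":0,"grip":0},
])

```text
time: 12.52
tool_pos: [0.5349, -0.0828, 0.2518]
tool_rot: [0.001, 0.011, 1.0, -0.001]
contact_force: [-2.0, -3.2, 6.2]
gripper_width: 0.315
```

Request:
play_rows([
  {"offset":[0,1.2,0],"twist":0,"grip":0},
  {"offset":[0,2.4,0],"twist":0,"grip":0},
])

```text
time: 12.68
tool_pos: [0.5349, -0.08, 0.2518]
tool_rot: [0.001, 0.011, 1.0, -0.001]
contact_force: [-1.7, -1.6, 6.7]
gripper_width: 0.314
```

Request:
play_rows([
  {"offset":[0,1.2,0],"twist":0,"grip":0},
  {"offset":[0,2.4,0],"twist":0,"grip":0},
])

```text
time: 12.85
tool_pos: [0.535, -0.0775, 0.2518]
tool_rot: [0.001, 0.01, 1.0, -0.001]
contact_force: [-2.2, -1.5, 6.0]
gripper_width: 0.312
```

Request:
play_rows([
  {"offset":[0,2.5,0],"twist":0,"grip":0},
  {"offset":[0,5,0],"twist":0,"grip":0},
  {"offset":[0,7.5,0],"twist":0,"grip":0},
  {"offset":[0,10,0],"twist":0,"grip":0},
  {"offset":[0,12.5,0],"twist":0,"grip":0},
])

```text
time: 13.27
tool_pos: [0.5353, -0.0649, 0.2518]
tool_rot: [0.001, 0.01, 1.0, -0.001]
contact_force: [-1.7, -0.9, 6.4]
gripper_width: 0.312
```

Request:
play_rows([
  {"offset":[0,2.5,0],"twist":0,"grip":0},
  {"offset":[0,5,0],"twist":0,"grip":0},
  {"offset":[0,7.5,0],"twist":0,"grip":0},
  {"offset":[0,10,0],"twist":0,"grip":0},
  {"offset":[0,12.5,0],"twist":0,"grip":0},
])

```text
time: 13.68
tool_pos: [0.5356, -0.0524, 0.2518]
tool_rot: [0.001, 0.01, 1.0, -0.001]
contact_force: [-1.0, -2.2, 6.1]
gripper_width: 0.314
```

Request:
play_rows([
  {"offset":[0,2.5,0],"twist":0,"grip":0},
  {"offset":[0,5,0],"twist":0,"grip":0},
  {"offset":[0,7.5,0],"twist":0,"grip":0},
  {"offset":[0,10,0],"twist":0,"grip":0},
])

```text
time: 14.02
tool_pos: [0.5358, -0.0423, 0.2518]
tool_rot: [0.001, 0.01, 1.0, -0.001]
contact_force: [-1.4, -1.5, 5.9]
gripper_width: 0.314
```

Request:
play_rows([
  {"offset":[0,2.5,0],"twist":0,"grip":0},
  {"offset":[0,5,0],"twist":0,"grip":0},
  {"offset":[0,7.5,0],"twist":0,"grip":0},
  {"offset":[0,10,0],"twist":0,"grip":0},
])

```text
time: 14.35
tool_pos: [0.5361, -0.0324, 0.2518]
tool_rot: [0.002, 0.01, 1.0, -0.001]
contact_force: [-0.3, -2.0, 5.1]
gripper_width: 0.312
```

Request:
play_rows([
  {"offset":[0,2.5,0],"twist":0,"grip":0},
  {"offset":[0,5,0],"twist":0,"grip":0},
  {"offset":[0,7.5,0],"twist":0,"grip":0},
  {"offset":[0,10,0],"twist":0,"grip":0},
])

```text
time: 14.68
tool_pos: [0.5363, -0.0223, 0.2518]
tool_rot: [0.002, 0.01, 1.0, -0.001]
contact_force: [-1.1, -1.3, 6.3]
gripper_width: 0.31
```

Request:
play_rows([
  {"offset":[0,2.5,0],"twist":0,"grip":0},
  {"offset":[0,5,0],"twist":0,"grip":0},
  {"offset":[0,7.5,0],"twist":0,"grip":0},
  {"offset":[0,10,0],"twist":0,"grip":0},
])

```text
time: 15.02
tool_pos: [0.5365, -0.0123, 0.2518]
tool_rot: [0.002, 0.01, 1.0, -0.001]
contact_force: [-0.6, -1.0, 5.6]
gripper_width: 0.314
```

Request:
play_rows([
  {"offset":[0,2.5,0],"twist":0,"grip":0},
  {"offset":[0,5,0],"twist":0,"grip":0},
  {"offset":[0,7.5,0],"twist":0,"grip":0},
  {"offset":[0,10,0],"twist":0,"grip":0},
])

```text
time: 15.35
tool_pos: [0.5367, -0.0023, 0.2518]
tool_rot: [0.002, 0.01, 1.0, -0.001]
contact_force: [-0.5, -1.8, 5.9]
gripper_width: 0.314
```

Request:
play_rows([
  {"offset":[0,2.5,0],"twist":0,"grip":0},
  {"offset":[0,5,0],"twist":0,"grip":0},
  {"offset":[0,7.5,0],"twist":0,"grip":0},
  {"offset":[0,10,0],"twist":0,"grip":0},
])

```text
time: 15.68
tool_pos: [0.537, 0.0077, 0.2518]
tool_rot: [0.002, 0.01, 1.0, -0.001]
contact_force: [-0.3, -1.4, 5.1]
gripper_width: 0.311
```

Request:
play_rows([
  {"offset":[0,2.5,0],"twist":0,"grip":0},
  {"offset":[0,5,0],"twist":0,"grip":0},
  {"offset":[0,7.5,0],"twist":0,"grip":0},
  {"offset":[0,10,0],"twist":0,"grip":0},
])

```text
time: 16.02
tool_pos: [0.5372, 0.0177, 0.2518]
tool_rot: [0.002, 0.01, 1.0, -0.001]
contact_force: [-0.2, -2.0, 5.7]
gripper_width: 0.313
```

Request:
play_rows([
  {"offset":[0,2.5,0],"twist":0,"grip":0},
  {"offset":[0,5,0],"twist":0,"grip":0},
  {"offset":[0,7.5,0],"twist":0,"grip":0},
  {"offset":[0,10,0],"twist":0,"grip":0},
])

```text
time: 16.35
tool_pos: [0.5374, 0.0277, 0.2518]
tool_rot: [0.002, 0.01, 1.0, -0.001]
contact_force: [-0.2, -1.1, 4.9]
gripper_width: 0.309
```

Request:
play_rows([
  {"offset":[0,2.5,0],"twist":0,"grip":0},
  {"offset":[0,5,0],"twist":0,"grip":0},
  {"offset":[0,7.5,0],"twist":0,"grip":0},
  {"offset":[0,10,0],"twist":0,"grip":0},
])

```text
time: 16.68
tool_pos: [0.5376, 0.0378, 0.2518]
tool_rot: [0.002, 0.01, 1.0, -0.001]
contact_force: [-0.0, -1.6, 6.1]
gripper_width: 0.313
```

Request:
play_rows([
  {"offset":[0,2.5,0],"twist":0,"grip":0},
  {"offset":[0,5,0],"twist":0,"grip":0},
  {"offset":[0,7.5,0],"twist":0,"grip":0},
  {"offset":[0,10,0],"twist":0,"grip":0},
])

```text
time: 17.02
tool_pos: [0.5379, 0.0478, 0.2518]
tool_rot: [0.002, 0.01, 1.0, -0.001]
contact_force: [0.6, -2.1, 4.7]
gripper_width: 0.314
```

Request:
play_rows([
  {"offset":[0,2.5,0],"twist":0,"grip":0},
  {"offset":[0,5,0],"twist":0,"grip":0},
  {"offset":[0,7.5,0],"twist":0,"grip":0},
  {"offset":[0,10,0],"twist":0,"grip":0},
])

```text
time: 17.35
tool_pos: [0.5381, 0.0578, 0.2518]
tool_rot: [0.002, 0.01, 1.0, -0.0]
contact_force: [0.6, -0.7, 5.8]
gripper_width: 0.318
```

Request:
play_rows([
  {"offset":[0,2.5,0],"twist":0,"grip":0},
  {"offset":[0,5,0],"twist":0,"grip":0},
  {"offset":[0,7.5,0],"twist":0,"grip":0},
  {"offset":[0,10,0],"twist":0,"grip":0},
])

```text
time: 17.68
tool_pos: [0.5383, 0.0678, 0.2518]
tool_rot: [0.002, 0.01, 1.0, -0.0]
contact_force: [0.7, -1.1, 5.1]
gripper_width: 0.311
```

Request:
play_rows([
  {"offset":[0,2.5,0],"twist":0,"grip":0},
  {"offset":[0,5,0],"twist":0,"grip":0},
  {"offset":[0,7.5,0],"twist":0,"grip":0},
  {"offset":[0,10,0],"twist":0,"grip":0},
])

```text
time: 18.02
tool_pos: [0.5386, 0.0778, 0.2518]
tool_rot: [0.002, 0.01, 1.0, -0.0]
contact_force: [1.0, -0.6, 5.0]
gripper_width: 0.313
```

Request:
play_rows([
  {"offset":[0,2.5,0],"twist":0,"grip":0},
  {"offset":[0,5,0],"twist":0,"grip":0},
  {"offset":[0,7.5,0],"twist":0,"grip":0},
  {"offset":[0,10,0],"twist":0,"grip":0},
])

```text
time: 18.35
tool_pos: [0.5388, 0.0878, 0.2518]
tool_rot: [0.002, 0.01, 1.0, -0.0]
contact_force: [1.2, -2.0, 5.1]
gripper_width: 0.316
```

Request:
play_rows([
  {"offset":[0,1.5,0],"twist":0,"grip":0},
  {"offset":[0,3,0],"twist":0,"grip":0},
  {"offset":[0,4,0],"twist":0,"grip":0},
])

```text
time: 18.6
tool_pos: [0.5389, 0.0919, 0.2518]
tool_rot: [0.002, 0.01, 1.0, -0.0]
contact_force: [1.1, -1.2, 5.7]
gripper_width: 0.312
```

Contact with green is expected near y = 0.1055, so I'm easing in.

Request:
play_rows([
  {"offset":[0,1.2,0],"twist":0,"grip":0},
  {"offset":[0,2.4,0],"twist":0,"grip":0},
  {"offset":[0,3.6,0],"twist":0,"grip":0},
  {"offset":[0,4.8,0],"twist":0,"grip":0},
  {"offset":[0,6,0],"twist":0,"grip":0},
])

```text
time: 19.02
tool_pos: [0.539, 0.0978, 0.2518]
tool_rot: [0.002, 0.01, 1.0, -0.0]
contact_force: [1.3, -1.8, 5.4]
gripper_width: 0.318
```

Request:
play_rows([
  {"offset":[0,1,0],"twist":0,"grip":0},
  {"offset":[0,2,0],"twist":0,"grip":0},
  {"offset":[0,3,0],"twist":0,"grip":0},
  {"offset":[0,4,0],"twist":0,"grip":0},
])

```text
time: 19.35
tool_pos: [0.5391, 0.1018, 0.2518]
tool_rot: [0.002, 0.01, 1.0, -0.0]
contact_force: [1.5, -1.7, 5.4]
gripper_width: 0.314
```

Request:
play_rows([
  {"offset":[0,0.7,0],"twist":0,"grip":0},
  {"offset":[0,1.4,0],"twist":0,"grip":0},
  {"offset":[0,2,0],"twist":0,"grip":0},
])

```text
time: 19.6
tool_pos: [0.5392, 0.1038, 0.2518]
tool_rot: [0.002, 0.01, 1.0, -0.0]
contact_force: [1.5, -2.1, 4.4]
gripper_width: 0.31
```

Request:
play_rows([
  {"offset":[0,0.7,0],"twist":0,"grip":0},
  {"offset":[0,1.4,0],"twist":0,"grip":0},
  {"offset":[0,2,0],"twist":0,"grip":0},
])

```text
time: 19.85
tool_pos: [0.5392, 0.1058, 0.2518]
tool_rot: [0.002, 0.01, 1.0, -0.0]
contact_force: [0.9, -2.3, 6.2]
gripper_width: 0.311
```

Request:
play_rows([
  {"offset":[0,0.5,0],"twist":0,"grip":0},
  {"offset":[0,1,0],"twist":0,"grip":0},
])

```text
time: 20.02
tool_pos: [0.5393, 0.1067, 0.2518]
tool_rot: [0.002, 0.01, 1.0, -0.0]
contact_force: [0.5, -3.5, 5.5]
gripper_width: 0.31
```

Request:
play_rows([
  {"offset":[0,0.5,0],"twist":0,"grip":0},
  {"offset":[0,1,0],"twist":0,"grip":0},
  {"offset":[0,1,0],"twist":0,"grip":0},
])

```text
time: 20.27
tool_pos: [0.5393, 0.1074, 0.2518]
tool_rot: [0.002, 0.01, 1.0, -0.001]
contact_force: [1.2, -3.7, 5.3]
gripper_width: 0.312
```

Request:
play_rows([
  {"offset":[0,0.4,0],"twist":0,"grip":0},
  {"offset":[0,0.7,0],"twist":0,"grip":0},
  {"offset":[0,0.7,0],"twist":0,"grip":0},
])

```text
time: 20.52
tool_pos: [0.5393, 0.1078, 0.2518]
tool_rot: [0.002, 0.01, 1.0, -0.001]
contact_force: [0.7, -4.9, 5.7]
gripper_width: 0.313
```

Request:
play_rows([
  {"offset":[0,0.5,0],"twist":0,"grip":0},
  {"offset":[0,1,0],"twist":0,"grip":0},
  {"offset":[0,1,0],"twist":0,"grip":0},
])

```text
time: 20.77
tool_pos: [0.5393, 0.1085, 0.2518]
tool_rot: [0.002, 0.01, 1.0, -0.002]
contact_force: [1.0, -7.7, 6.1]
gripper_width: 0.314
```

Request:
play_rows([
  {"offset":[0,-2,0],"twist":0,"grip":0},
  {"offset":[0,-5,0],"twist":0,"grip":0},
  {"offset":[0,-8,0],"twist":0,"grip":0},
  {"offset":[0,-11,0],"twist":0,"grip":0},
  {"offset":[0,-14,0],"twist":0,"grip":0},
])

```text
time: 21.18
tool_pos: [0.539, 0.0958, 0.2518]
tool_rot: [0.002, 0.01, 1.0, 0.0]
contact_force: [1.0, 1.2, 5.0]
gripper_width: 0.312
```

Request:
play_rows([
  {"offset":[0,-3,0],"twist":0,"grip":0},
  {"offset":[0,-6,0],"twist":0,"grip":0},
  {"offset":[0,-9,0],"twist":0,"grip":0},
  {"offset":[0,-12,0],"twist":0,"grip":0},
  {"offset":[0,-15,0],"twist":0,"grip":0},
])

```text
time: 21.6
tool_pos: [0.5386, 0.0808, 0.2518]
tool_rot: [0.002, 0.01, 1.0, 0.0]
contact_force: [1.2, 1.0, 5.8]
gripper_width: 0.311
```

Request:
play_rows([
  {"offset":[0,-3,0],"twist":0,"grip":0},
  {"offset":[0,-6,0],"twist":0,"grip":0},
  {"offset":[0,-9,0],"twist":0,"grip":0},
  {"offset":[0,-12,0],"twist":0,"grip":0},
  {"offset":[0,-15,0],"twist":0,"grip":0},
])

```text
time: 22.02
tool_pos: [0.5383, 0.0658, 0.2518]
tool_rot: [0.002, 0.01, 1.0, 0.0]
contact_force: [0.8, 2.1, 5.7]
gripper_width: 0.313
```

Request:
play_rows([
  {"offset":[0,-3,0],"twist":0,"grip":0},
  {"offset":[0,-6,0],"twist":0,"grip":0},
  {"offset":[0,-9,0],"twist":0,"grip":0},
  {"offset":[0,-12,0],"twist":0,"grip":0},
  {"offset":[0,-15,0],"twist":0,"grip":0},
])

```text
time: 22.43
tool_pos: [0.5379, 0.0508, 0.2518]
tool_rot: [0.002, 0.01, 1.0, 0.0]
contact_force: [0.0, 2.0, 5.9]
gripper_width: 0.315
```

Request:
play_rows([
  {"offset":[0,-3,0],"twist":0,"grip":0},
  {"offset":[0,-6,0],"twist":0,"grip":0},
  {"offset":[0,-9,0],"twist":0,"grip":0},
  {"offset":[0,-12,0],"twist":0,"grip":0},
  {"offset":[0,-15,0],"twist":0,"grip":0},
])

```text
time: 22.85
tool_pos: [0.5376, 0.0358, 0.2518]
tool_rot: [0.002, 0.01, 1.0, 0.0]
contact_force: [0.4, 1.1, 6.0]
gripper_width: 0.31
```

Request:
play_rows([
  {"offset":[0,-3,0],"twist":0,"grip":0},
  {"offset":[0,-6,0],"twist":0,"grip":0},
  {"offset":[0,-9,0],"twist":0,"grip":0},
  {"offset":[0,-12,0],"twist":0,"grip":0},
  {"offset":[0,-15,0],"twist":0,"grip":0},
])

```text
time: 23.27
tool_pos: [0.5373, 0.0208, 0.2518]
tool_rot: [0.002, 0.01, 1.0, 0.0]
contact_force: [-0.4, 2.2, 7.6]
gripper_width: 0.307
```

Request:
play_rows([
  {"offset":[0,-3,0],"twist":0,"grip":0},
  {"offset":[0,-6,0],"twist":0,"grip":0},
  {"offset":[0,-9,0],"twist":0,"grip":0},
  {"offset":[0,-12,0],"twist":0,"grip":0},
  {"offset":[0,-15,0],"twist":0,"grip":0},
])

```text
time: 23.68
tool_pos: [0.5369, 0.0057, 0.2518]
tool_rot: [0.002, 0.01, 1.0, 0.0]
contact_force: [-0.0, 1.2, 5.6]
gripper_width: 0.313
```

Request:
play_rows([
  {"offset":[0,-3,0],"twist":0,"grip":0},
  {"offset":[0,-6,0],"twist":0,"grip":0},
  {"offset":[0,-9,0],"twist":0,"grip":0},
  {"offset":[0,-12,0],"twist":0,"grip":0},
  {"offset":[0,-15,0],"twist":0,"grip":0},
])

```text
time: 24.1
tool_pos: [0.5366, -0.0093, 0.2518]
tool_rot: [0.002, 0.01, 1.0, 0.0]
contact_force: [-0.6, 2.4, 7.5]
gripper_width: 0.31
```

Request:
play_rows([
  {"offset":[0,-3,0],"twist":0,"grip":0},
  {"offset":[0,-6,0],"twist":0,"grip":0},
  {"offset":[0,-9,0],"twist":0,"grip":0},
  {"offset":[0,-12,0],"twist":0,"grip":0},
  {"offset":[0,-15,0],"twist":0,"grip":0},
])

```text
time: 24.52
tool_pos: [0.5362, -0.0243, 0.2518]
tool_rot: [0.002, 0.01, 1.0, 0.0]
contact_force: [-0.5, 1.4, 7.1]
gripper_width: 0.312
```

Request:
play_rows([
  {"offset":[0,-3,0],"twist":0,"grip":0},
  {"offset":[0,-6,0],"twist":0,"grip":0},
  {"offset":[0,-9,0],"twist":0,"grip":0},
  {"offset":[0,-12,0],"twist":0,"grip":0},
  {"offset":[0,-15,0],"twist":0,"grip":0},
])

```text
time: 24.93
tool_pos: [0.5359, -0.0393, 0.2518]
tool_rot: [0.001, 0.01, 1.0, 0.0]
contact_force: [-2.0, 1.7, 7.0]
gripper_width: 0.313
```

Request:
play_rows([
  {"offset":[0,-3,0],"twist":0,"grip":0},
  {"offset":[0,-6,0],"twist":0,"grip":0},
  {"offset":[0,-9,0],"twist":0,"grip":0},
  {"offset":[0,-12,0],"twist":0,"grip":0},
  {"offset":[0,-15,0],"twist":0,"grip":0},
])

```text
time: 25.35
tool_pos: [0.5356, -0.0543, 0.2518]
tool_rot: [0.001, 0.01, 1.0, 0.0]
contact_force: [-1.1, 1.9, 7.4]
gripper_width: 0.309
```

Request:
play_rows([
  {"offset":[0,-3,0],"twist":0,"grip":0},
  {"offset":[0,-6,0],"twist":0,"grip":0},
  {"offset":[0,-9,0],"twist":0,"grip":0},
  {"offset":[0,-12,0],"twist":0,"grip":0},
  {"offset":[0,-14,0],"twist":0,"grip":0},
])

```text
time: 25.77
tool_pos: [0.5352, -0.0684, 0.2518]
tool_rot: [0.001, 0.01, 1.0, 0.0]
contact_force: [-1.2, 2.1, 7.7]
gripper_width: 0.315
```

Request:
play_rows([
  {"offset":[0,-1.2,0],"twist":0,"grip":0},
  {"offset":[0,-2.4,0],"twist":0,"grip":0},
  {"offset":[0,-3.6,0],"twist":0,"grip":0},
])

```text
time: 26.02
tool_pos: [0.5352, -0.0719, 0.2518]
tool_rot: [0.001, 0.01, 1.0, 0.0]
contact_force: [-1.0, 1.0, 8.4]
gripper_width: 0.312
```

Request:
play_rows([
  {"offset":[0,-1.2,0],"twist":0,"grip":0},
  {"offset":[0,-2.4,0],"twist":0,"grip":0},
])

```text
time: 26.18
tool_pos: [0.5351, -0.0743, 0.2518]
tool_rot: [0.001, 0.01, 1.0, 0.0]
contact_force: [-1.3, 1.4, 7.6]
gripper_width: 0.317
```

Request:
play_rows([
  {"offset":[0,-1.2,0],"twist":0,"grip":0},
])

```text
time: 26.27
tool_pos: [0.5351, -0.0755, 0.2518]
tool_rot: [0.001, 0.01, 1.0, 0.0]
contact_force: [-1.7, 1.5, 6.9]
gripper_width: 0.316
```

Request:
play_rows([
  {"offset":[0,-1.2,0],"twist":0,"grip":0},
])

```text
time: 26.35
tool_pos: [0.535, -0.0767, 0.2518]
tool_rot: [0.001, 0.01, 1.0, 0.0]
contact_force: [-0.8, 1.9, 7.3]
gripper_width: 0.314
```

Request:
play_rows([
  {"offset":[0,-1.2,0],"twist":0,"grip":0},
])

```text
time: 26.43
tool_pos: [0.535, -0.0779, 0.2518]
tool_rot: [0.001, 0.01, 1.0, 0.0]
contact_force: [-1.8, 1.0, 7.6]
gripper_width: 0.31
```

Request:
play_rows([
  {"offset":[0,-1.2,0],"twist":0,"grip":0},
])

```text
time: 26.52
tool_pos: [0.535, -0.0791, 0.2518]
tool_rot: [0.001, 0.01, 1.0, 0.0]
contact_force: [-1.6, 1.5, 8.5]
gripper_width: 0.314
```

Request:
play_rows([
  {"offset":[0,-1.2,0],"twist":0,"grip":0},
])

```text
time: 26.6
tool_pos: [0.535, -0.0803, 0.2518]
tool_rot: [0.001, 0.01, 1.0, 0.0]
contact_force: [-2.7, 0.9, 7.9]
gripper_width: 0.31
```

Request:
play_rows([
  {"offset":[0,-1.2,0],"twist":0,"grip":0},
])

```text
time: 26.68
tool_pos: [0.5349, -0.0815, 0.2518]
tool_rot: [0.001, 0.01, 1.0, 0.0]
contact_force: [-2.9, 2.3, 7.8]
gripper_width: 0.315
```

Request:
play_rows([
  {"offset":[0,-1.2,0],"twist":0,"grip":0},
])

```text
time: 26.77
tool_pos: [0.5349, -0.0825, 0.2518]
tool_rot: [0.001, 0.01, 1.0, 0.0]
contact_force: [-0.4, 5.2, 7.0]
gripper_width: 0.313
```

Request:
play_rows([
  {"offset":[0,-1.2,0],"twist":0,"grip":0},
])

```text
time: 26.85
tool_pos: [0.5349, -0.0834, 0.2518]
tool_rot: [0.001, 0.01, 1.0, 0.001]
contact_force: [-1.2, 6.8, 8.4]
gripper_width: 0.309
```

Request:
play_rows([
  {"offset":[0,-1.2,0],"twist":0,"grip":0},
  {"offset":[0,-2.4,0],"twist":0,"grip":0},
  {"offset":[0,-3.6,0],"twist":0,"grip":0},
  {"offset":[0,-4.8,0],"twist":0,"grip":0},
  {"offset":[0,-6,0],"twist":0,"grip":0},
])

```text
time: 27.27
tool_pos: [0.5348, -0.0884, 0.2518]
tool_rot: [0.001, 0.01, 1.0, 0.002]
contact_force: [-2.2, 9.7, 9.4]
gripper_width: 0.309
```

Request:
play_rows([
  {"offset":[0,-1.2,0],"twist":0,"grip":0},
  {"offset":[0,-2.4,0],"twist":0,"grip":0},
  {"offset":[0,-3.4,0],"twist":0,"grip":0},
  {"offset":[0,-3.4,0],"twist":0,"grip":0},
])

```text
time: 27.6
tool_pos: [0.5347, -0.0921, 0.2518]
tool_rot: [0.001, 0.01, 1.0, 0.002]
contact_force: [-1.5, 8.2, 9.2]
gripper_width: 0.313
```

Request:
play_rows([
  {"offset":[0,-0.5,0],"twist":0,"grip":0},
  {"offset":[0,-0.9,0],"twist":0,"grip":0},
  {"offset":[0,-0.9,0],"twist":0,"grip":0},
])

```text
time: 27.85
tool_pos: [0.5347, -0.0929, 0.2518]
tool_rot: [0.001, 0.01, 1.0, 0.002]
contact_force: [-2.8, 8.7, 10.2]
gripper_width: 0.315
```

Request:
play_rows([
  {"offset":[0,0.5,0],"twist":0,"grip":0},
  {"offset":[0,0.5,0],"twist":0,"grip":0},
])

```text
time: 28.02
tool_pos: [0.5347, -0.0927, 0.2518]
tool_rot: [0.001, 0.01, 1.0, 0.001]
contact_force: [-2.4, 5.7, 8.8]
gripper_width: 0.312
```

Request:
play_rows([
  {"offset":[0,0,0],"twist":0,"grip":0.4},
  {"offset":[0,0,0],"twist":0,"grip":0.5},
  {"offset":[0,0,0],"twist":0,"grip":0.7},
  {"offset":[0,0,0],"twist":0,"grip":0.9},
  {"offset":[0,0,0],"twist":0,"grip":1},
])

```text
time: 28.43
tool_pos: [0.5338, -0.0938, 0.2493]
tool_rot: [-0.0, 0.011, 1.0, 0.0]
contact_force: [0.2, -0.2, 0.3]
gripper_width: 0.902
```

Request:
play_rows([
  {"offset":[0,0,0],"twist":0,"grip":1},
  {"offset":[0,0,0],"twist":0,"grip":1},
  {"offset":[0,0,-3],"twist":0,"grip":1},
  {"offset":[0,0,-10],"twist":0,"grip":1},
  {"offset":[0,0,-25],"twist":0,"grip":1},
])

```text
time: 28.85
tool_pos: [0.5332, -0.0934, 0.2734]
tool_rot: [-0.002, 0.01, 1.0, 0.001]
contact_force: [-0.6, -0.1, 0.2]
gripper_width: 0.998
```

Request:
play_rows([
  {"offset":[0,0,-20],"twist":0,"grip":1},
  {"offset":[0,0,-40],"twist":0,"grip":1},
  {"offset":[0,0,-60],"twist":0,"grip":1},
  {"offset":[0,0,-74],"twist":0,"grip":1},
  {"offset":[0,0,-74],"twist":0,"grip":1},
])

```text
time: 29.27
tool_pos: [0.535, -0.094, 0.3537]
tool_rot: [0.004, 0.01, 1.0, -0.001]
contact_force: [0.2, -0.8, 0.6]
gripper_width: 1.0
```

```bash
python3 - <<'E'
from h import *
look("wrist",["knob_grip","red_stop"],"w2.png")
look("top",["knob_grip","carriage","red_stop","green_stop","hammer_grip","oil_can_mid","candle_holder_mid"],"top2.png")
E
```

```text
wrist knob_grip 0.91 [ 0.5345 -0.0919  0.0968] [320, 244]
wrist knob_grip 0.44 [0.6721 0.0835 0.0318] [517, 363]
wrist red_stop 0.57 [ 0.5318 -0.2101 -0.0071] [189, 209]
top carriage 0.46 [ 0.5361 -0.0954 -0.001 ] [376, 249]
top carriage 0.39 [ 0.666  -0.0986  0.0552] [381, 176]
top green_stop 0.56 [ 0.5386  0.166  -0.0034] [239, 247]
top hammer_grip 0.86 [0.4106 0.0658 0.0122] [291, 315]
top oil_can_mid 0.83 [ 0.6684 -0.0967  0.0553] [380, 175]
top oil_can_mid 0.68 [ 0.5371  0.1668 -0.0023] [239, 247]
top candle_holder_mid 0.85 [0.6806 0.0811 0.0383] [283, 169]
```

View pics/w2.png

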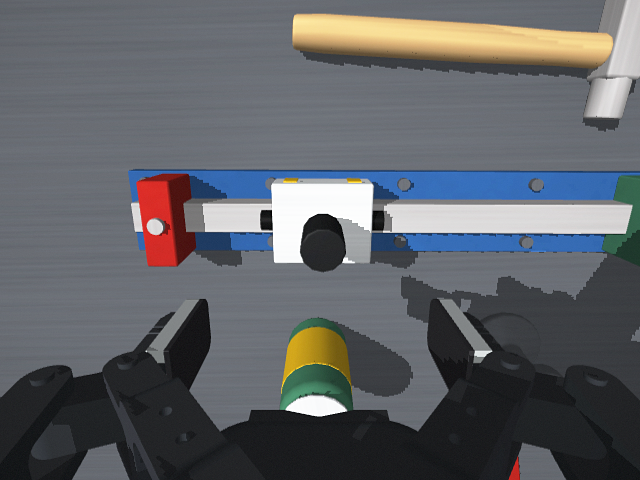

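The wrist view shows the knob free at (322,250) between the open pads. It measures y = -0.092 against a target of -0.0922, and the other objects haven't moved, so I'm handing in.

```bash
python3 -c "
from plant import manip
manip.job_done()"
```

```text
the job is handed in; nothing more can be done
```

The job is done and handed in: I stroked the carriage to both stops, parked it on the tight spot and let go. It took about 30 s of robot time.

- **Red stop:** I slid the carriage at about 30 mm/s, slowing near the stop. The buffer touched at about y = -0.155 and I pressed lightly, with about 7 N at the wrist including rail friction.
- **Green stop:** I then took it right across, and the buffer touched at about y = 0.106. I pressed with about 8 N. The two contacts are about 261 mm apart, which matches the given sizes.
- **Tight spot:** There was one, with about 7–10 N of extra drag. The drag rose at y ≈ -0.103 moving toward green and at y ≈ -0.0815 moving toward red. That makes it about 21.5 mm long, centred at y ≈ -0.092.
- **Parking:** I brought the carriage back, stopped it on that centre, opened the gripper and lifted clear.

**Last checks:**
- The wrist camera put the knob at y = -0.092.
- The top camera put the carriage at -0.095, about 3 mm off but within that camera's error.
- The force on the gripper was near zero, so nothing was being touched.
- The hammer, oil can and candle holder measured within about 3 mm of where they started.
- In the last top picture the networks missed the knob and the red stop. They also gave some wrong low-confidence duplicates, which I ignored.

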